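# Present the vial rack to the contactless code reader

## Robot

A 6-joint arm with a two-finger parallel gripper is mounted at the origin on the work surface. World frame = base frame: x ahead of the robot, y to its left, z up, the work surface at z = 0. Lengths are in m, angles in degrees, forces in N, time in s.
With the tool pointing down it reaches from about 0.325 to 0.85 m from the base axis. Payload 15.5 kg.
Tool frame: the origin (TCP) lies midway between the tips of the shut fingers; the grasp point (between the pads) lies 19 mm behind it; y points along the fingers, x is the direction in which the jaws open and shut, and the axes are right-handed (so a half turn about y gives the same grasp; the last joint's range is limited). The gripper opens to 91 mm and grips with 3 to 60 N. Pads are 32 mm wide; open, the fingers measure 118 mm over their backs; the gripper's body (76 mm by 178 mm) begins 60 mm behind the grasp point.
Start: joints at [-5.472, 28.281, 77.091, -0, 74.628, -5.472], TCP at [0.625, 0, 0.214] pointing down, gripper open.
Joint ranges: [-166.48, 166.48], [-47.26, 123.95], [12.59, 153.08], [-70.14, 250.14], [6.76, 159.57], [-176.63, 176.63]. Speed limits (degrees/s): [108.29, 108.29, 147.25, 172.46, 172.46, 172.46].

## Interface

Orientations are given as a 3x3 rotation matrix whose columns are the frame's x, y, z axes.
In Python, from bench import ctrl gives the robot as it stands. The module is installed in compiled form; this text tells all that it offers. Calls block until the motion is done:
- ctrl.goto(position, orientation): joint-space move of the TCP to a pose.
- ctrl.move_l(position, vel=0.15, ori=None, contact_N=None): straight line of the TCP; ori=None keeps the orientation; vel is the mean speed in m/s. With contact_N (N) it stops when the force on the tool has changed by that much, and returns True; else False.
- ctrl.movej(angles): joint-space move.
- ctrl.command_gripper(opening): opening from 0.0 (shut) to 1.0 (fully open); the grip force is fixed at half the most; returns when the fingers have stopped.
- ctrl.sleep(seconds).
- ctrl.ik(position, orientation): joint angles nearest the present ones, or None.
- ctrl.read_camera(name): name is "scene" or "side" or "wrist"; returns the picture (400x640x3 uint8, blue, green, red); there is no depth.
- ctrl.camera_params(name): a dict with "fx", "fy", "cx", "cy" (pixels), "D" ([k1, k2, p1, p2, k3] as OpenCV has them; the pictures are not rectified), "pose" (4x4, takes a point from camera to world coordinates); the wrist camera has in their place "T_tool_cam" (4x4, takes a point from camera to tool coordinates, whose origin is the TCP and whose axes are the tool frame's). Camera axes: x right, y up, looking along -z (the intrinsics and any distortion apply to the point x, -y, -z); pixel columns grow to the right and rows downward; lengths in m; the calibration is good to about 2 mm. A picture is of the moment at which its call begins: read the wrist's pose just before it. camera_params takes no time and is no camera call.
A pose or a line that the arm cannot do raises ctrl.MotionError and nothing moves.
- ctrl.sign_off(): hands the job in, once; it reports no verdict.
Readings, each from a call of its own:
- ctrl.current_t(): time.
- ctrl.current_q(): joint angles.
- ctrl.current_dq(): joint speeds.
- ctrl.current_effort(): joint torques, N m.
- ctrl.current_tool_pos(): TCP position.
- ctrl.current_eef_rot(): TCP orientation.
- ctrl.current_contact_force(): force on the tool from outside, world axes, zero at the start.
- ctrl.current_wrist_torque(): the same for the moment, N m.
- ctrl.current_grip_width(): opening from 0.0 (shut) to 1.0 (fully open).
Only numpy, scipy, OpenCV 4.12 (cv2) and the standard library are available. Lean on these libraries where they do the work, as an engineer would, in place of code of your own. Each camera call takes 0.05 s, during which the arm holds its last target. There are 200 camera calls.

## Task

Pick up the long vial rack (not the short one), carry it upright over the top of the low divider and hold it just above the window of the code reader, about 15 mm clear of the glass, level, centred on the window and lengthwise along it, without touching the reader. Nothing may touch the divider or the reader on the way, and leave the other things on the desk where they are. Finish while still holding the rack there, hovering and still: do not put it down or let go.

Things in the scene. Friction and masses are not known exactly. Their poses are not given: they have to be found in the camera images.
- rack: long blue plastic vial rack, 150 long (x) x 48 wide (y) x 116 mm high, about 0.25 kg, loose. Two rows of five capped vials fixed in it, tops 56 mm up. A straight handle bar runs lengthwise over the middle between two end uprights: 14 mm wide (y), 16 mm high, its centre 108 mm above the underside, open space under it. Origin: centre of the underside; z up. Both ends alike
- reader: the code reader, a fixed grey box 210 (its x) x 125 (its y) x 60 mm high, flat top with a black window; origin: centre of its underside. It stands on the other side of the divider from the rack; which side is which varies
- window (a point): centre of the reader's black glass window, 150 (x) x 50 mm (y) in a thin aluminium frame, in the flat top of the reader, 60 mm above the desk; x along the window's length, z up
- divider: the low fixed divider between rack and reader, a thin grey upright panel with aluminium edges, 360 long (its x) x 12 thick (y) x 120 mm high, with two flat feet 70 mm wide (y); origin: centre of its underside
- short_rack: bystander: a similar blue but short rack, 85 long (x) x 48 x 116 mm high, with four vials, loose; origin: centre of the underside
- gel_bottle: bystander: hand gel pump bottle, 66 mm diameter, 157 mm high, loose; origin: centre of the underside
Not all that is in view belongs to the job. What is shaped like the rack but red or turquoise is not meant. There is more than one size of the reader; the job needs the larger.

How it is judged (in metres and radians):
On the way, in this order (a step that is already met when the one before it is completed fails the run):
1. the long rack is lifted off the desk (height (world z) of rack above 0.03 m and contact force between rack and the fingers above 0.5 N), for 0.1 s.
2. the long rack is carried across above the divider (height (world z) of rack above 0.12 m and y of rack in the frame of divider between -0.05 and 0.05 m and x of rack in the frame of divider between -0.2 and 0.2 m), for 0.04 s.
At the end, for the whole second after the job is handed in: Long rack held (over 1 N), still (under 20 mm/s, 0.15 rad/s), touching neither reader nor divider; underside 5-28 mm above the window, within 12 mm of its centre, lengthwise within 0.12 rad (either way round), tilt under 0.1 rad; other things moved under 20 mm (horizontal distance between rack and window below 0.012 m and z of rack in the frame of window between 0.005 and 0.028 m and angle between the x axis of rack and the x axis of window, either way round below 0.12 rad and angle between rack's own z axis and vertical below 0.1 rad and contact force between rack and the fingers above 1 N and contact force between rack and reader below 0.05 N and contact force between rack and divider below 0.05 N and linear speed of rack below 0.02 m/s and angular speed of rack below 0.15 rad/s and distance of each of short_rack, gel_bottle from where it was at the start of the episode below 0.02 m); the arm keeps its last pose, push and grip.
It fails at once if the divider is touched (over 0.5 N) (contact force between divider and anything else above 0.5 N).
It fails at once if the reader is touched (over 0.5 N) (contact force between reader and anything else above 0.5 N).
It fails at once if the rack is tipped by more than 0.5 rad (angle between rack's own z axis and vertical above 0.5 rad).
It fails at once if another thing on the desk is displaced by more than 20 mm (distance of any of short_rack, gel_bottle from where it was at the start of the episode above 0.02 m).
It also fails if it takes over 48 s, if anything falls off the work surface, if the arm or the gripper's body presses on something with over 40 N, if the wrist force passes 120 N, or if a joint passes its speed limit or range.

## Working session

There is one attempt and no reset: what is moved stays moved. The work goes in short steps, each a Python script; the robot and the scene stay as the last script left them, time stands still between calls to the robot, and variables do not carry over. Pictures are saved under pics/ and viewed, about 8 in all and at most 12, crops included, and the job is handed in when it is done.

```bash
mkdir -p pics
python3 - <<'E'
from bench import ctrl
import cv2,numpy as np
np.set_printoptions(precision=4,suppress=True)
for n in("scene","side","wrist"):
    cv2.imwrite(f"pics/{n}0.png",ctrl.read_camera(n)); print(n,ctrl.camera_params(n))
print(ctrl.current_tool_pos(),ctrl.current_eef_rot(),ctrl.current_t())
E
```

```text
scene {'fx': 367.13619354638655, 'fy': 367.13619354638655, 'cx': 316.59121502264725, 'cy': 202.49686234921938, 'D': array([-0.0202,  0.    ,  0.    ,  0.    ,  0.    ]), 'pose': array([[-0.5419, -0.5398,  0.6442,  1.2238],
       [ 0.8404, -0.3365,  0.4249,  0.4798],
       [-0.0125,  0.7716,  0.636 ,  0.7843],
       [ 0.    ,  0.    ,  0.    ,  1.    ]])}
side {'fx': 503.65475876024726, 'fy': 503.65475876024726, 'cx': 312.72928157230217, 'cy': 199.7811832817795, 'D': array([0.0222, 0.    , 0.    , 0.    , 0.    ]), 'pose': array([[ 0.9035,  0.2543, -0.3449, -0.0914],
       [-0.4283,  0.5132, -0.7437, -1.2743],
       [-0.0122,  0.8197,  0.5726,  1.066 ],
       [ 0.    ,  0.    ,  0.    ,  1.    ]])}
wrist {'fx': 352.81336569889265, 'fy': 352.81336569889265, 'cx': 324.64201909875214, 'cy': 195.291993199804, 'D': array([-0.0764,  0.    ,  0.    ,  0.    ,  0.    ]), 'T_tool_cam': array([[ 1.    ,  0.0005, -0.001 , -0.0004],
       [-0.0011,  0.2685, -0.9633, -0.1709],
       [-0.0003,  0.9633,  0.2685,  0.0773],
       [ 0.    ,  0.    ,  0.    ,  1.    ]])}
[0.6247 0.     0.2135] [[ 1.     -0.0009 -0.    ]
 [ 0.      0.0001  1.    ]
 [-0.0009 -1.      0.0001]] 0.15
```

View pics/scene0.png

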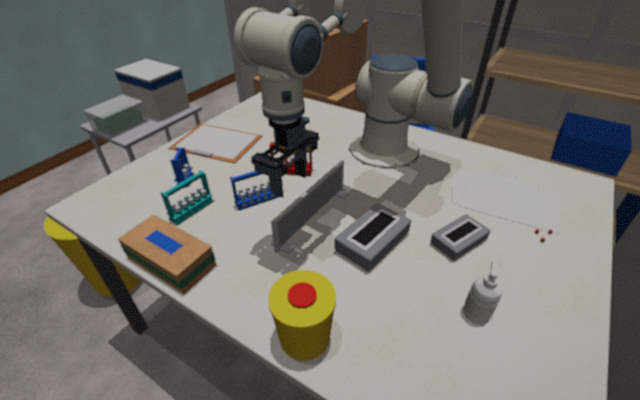

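View pics/side0.png

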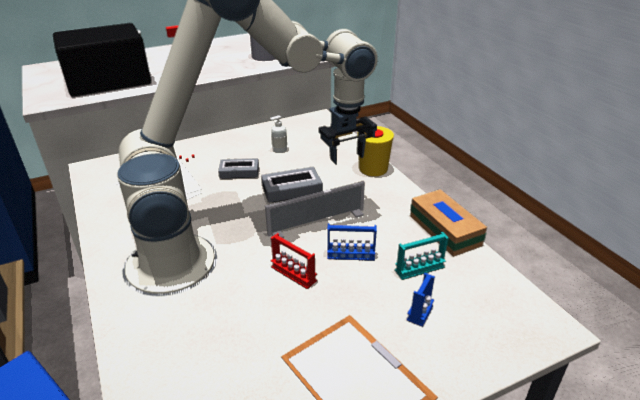

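The long blue rack is at about (352,243) in the side view and the short one at (422,300). The divider is at (315,205) and the large reader at (292,185). I'll enlarge both views to pick points.

Run:
```python
import cv2
a=cv2.imread("pics/side0.png")[155:275,245:405]; cv2.imwrite("pics/side_c.png",cv2.resize(a,None,fx=5,fy=5,interpolation=cv2.INTER_CUBIC))
a=cv2.imread("pics/scene0.png")[150:275,220:420]; cv2.imwrite("pics/scene_c.png",cv2.resize(a,None,fx=4,fy=4,interpolation=cv2.INTER_CUBIC))
```

```text
(no output)
```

View pics/side_c.png

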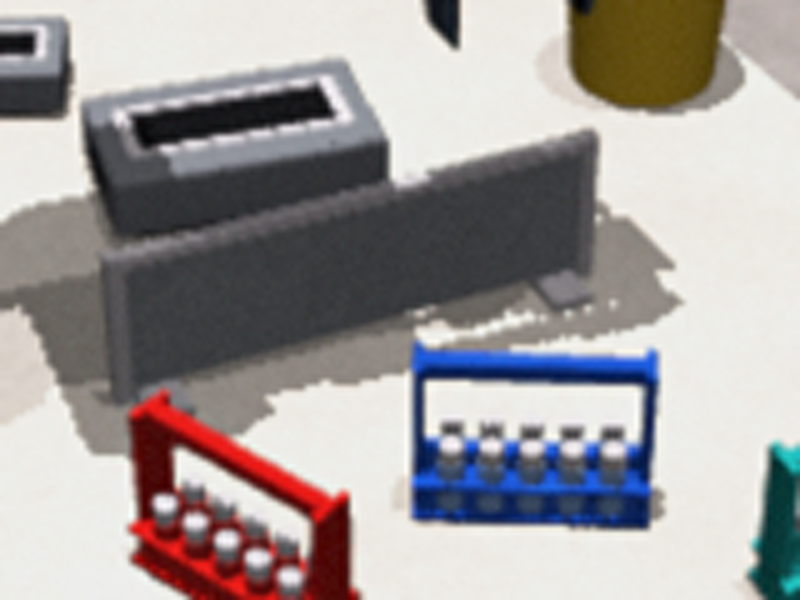

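View pics/scene_c.png

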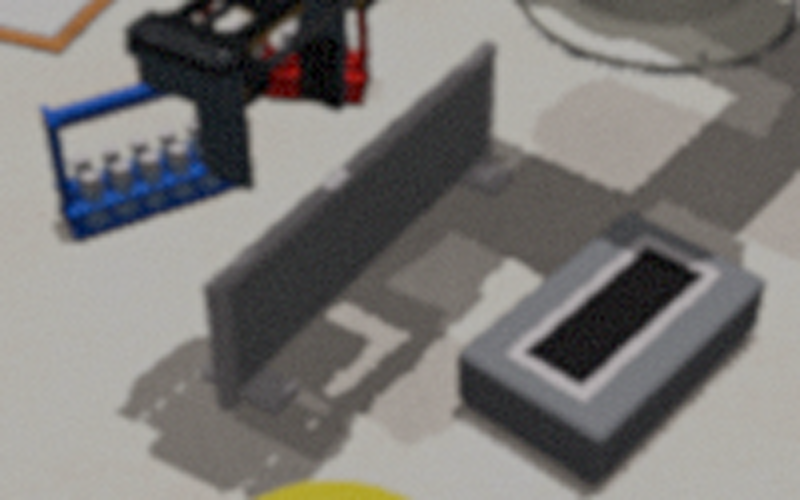

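```bash
cat > h.py <<'E'
from bench import ctrl
import cv2,numpy as np
np.set_printoptions(precision=4,suppress=True)
def proj(n,uv,z,T=None,p=None):
    p=p or ctrl.camera_params(n); T=p["pose"] if T is None else T
    K=np.array([[p["fx"],0,p["cx"]],[0,p["fy"],p["cy"]],[0,0,1]])
    q=cv2.undistortPoints(np.array(uv,float).reshape(-1,1,2),K,p["D"])[:,0]
    d=np.c_[q[:,0],-q[:,1],-np.ones(len(q))]@T[:3,:3].T
    return T[:3,3]+d*((z-T[2,3])/d[:,2])[:,None]
def wristT():
    T=np.eye(4);T[:3,:3]=ctrl.current_eef_rot();T[:3,3]=ctrl.current_tool_pos()
    return T@ctrl.camera_params("wrist")["T_tool_cam"]
def yaw(a): return np.degrees(np.arctan2(a[1],a[0]))
E
python3 - <<'E'
from h import *
s=lambda l:np.array(l,float)/5+[244.6,154.6]
c=lambda l:np.array(l,float)/4+[219.6,149.6]
for nm,cam,f,z,l in [("readtop","side",s,.06,[(85,100),(345,60),(388,140),(110,185)]),("readtop","scene",c,.06,[(460,362),(598,445),(762,290),(612,222)]),
 ("glass","side",s,.06,[(135,120),(325,85),(338,113),(140,152)]),("glass","scene",c,.06,[(527,350),(585,383),(708,262),(645,245)]),
 ("divtop","side",s,.12,[(103,258),(597,132)]),("divtop","scene",c,.12,[(220,290),(490,45)]),
 ("racktop","side",s,.116,[(415,348),(655,352)]),("rackbase","side",s,0,[(415,522),(648,526)]),("racktop","scene",c,.116,[(50,112),(155,88)]),("rackbase","scene",c,0,[(78,238)])]:
    P=proj(cam,f(l),z)[:,:2]; print(nm,cam,P.tolist() and P.round(3).tolist(),P.mean(0),[round(yaw(b-a),1) for a,b in zip(P,P[1:])],np.linalg.norm(np.diff(P,axis=0),axis=1))
E
```

```text
readtop side [[0.413, 0.267], [0.613, 0.233], [0.593, 0.116], [0.388, 0.152]] [0.5018 0.1921] [np.float64(-9.9), np.float64(-99.9), np.float64(170.1)] [0.2032 0.1179 0.2073]
readtop scene [[0.601, 0.126], [0.618, 0.241], [0.422, 0.275], [0.41, 0.149]] [0.5126 0.1976] [np.float64(81.4), np.float64(170.2), np.float64(-95.4)] [0.1156 0.1995 0.1268]
glass side [[0.436, 0.225], [0.584, 0.206], [0.576, 0.166], [0.424, 0.182]] [0.5049 0.1949] [np.float64(-7.1), np.float64(-101.4), np.float64(173.9)] [0.1486 0.041  0.1529]
glass scene [[0.566, 0.16], [0.573, 0.208], [0.414, 0.229], [0.421, 0.181]] [0.4935 0.1947] [np.float64(81.9), np.float64(172.5), np.float64(-81.5)] [0.049  0.1605 0.0484]
divtop side [[0.325, -0.01], [0.686, -0.022]] [ 0.5055 -0.0159] [np.float64(-1.9)] [0.3605]
divtop scene [[0.68, -0.015], [0.325, -0.01]] [ 0.5024 -0.0122] [np.float64(179.2)] [0.3548]
racktop side [[0.466, -0.179], [0.596, -0.248]] [ 0.5306 -0.2136] [np.float64(-27.8)] [0.1471]
rackbase side [[0.453, -0.206], [0.583, -0.274]] [ 0.5177 -0.2399] [np.float64(-27.6)] [0.1467]
racktop scene [[0.584, -0.258], [0.515, -0.209]] [ 0.5493 -0.2338] [np.float64(144.6)] [0.0848]
rackbase scene [[0.594, -0.243]] [ 0.5936 -0.2429] [] []
```

```bash
cat >> h.py <<'E'
def R(t):
    t=np.radians(t);return np.array([[np.cos(t),0,-np.sin(t)],[np.sin(t),0,np.cos(t)],[0,-1,0]])
E
python3 - <<'E'
from h import *
for p,t in [((.503,.195,.164),82),((.53,-.214,.089),62),((.503,.195,.164),-98),((.53,-.214,.089),-118)]: print(ctrl.ik(p,R(t)))
for n,p,t in [("reader",(.503,.195,.34),82),("rack",(.53,-.214,.34),62)]:
    ctrl.goto(p,R(t)); ctrl.sleep(.2); T=wristT(); cv2.imwrite(f"pics/w_{n}.png",ctrl.read_camera("wrist")); np.save(f"w_{n}.npy",T); print(ctrl.current_t(),T[:3,3],ctrl.current_tool_pos())
a=[cv2.imread(f"pics/w_{n}.png") for n in("reader","rack")]
for n,i in zip(("reader","rack"),a): cv2.imwrite(f"pics/w_{n}_b.png",cv2.resize(i,(800,500),interpolation=cv2.INTER_CUBIC))
E
```

```text
[ 14.8472  24.7235  92.7682  -0.      62.5083 -67.1528]
[-27.9729  32.6313  92.4794  -0.      54.8893 -89.9729]
[ 14.8472  24.7235  92.7682  -0.      62.5083 112.8472]
[-27.9729  32.6313  92.4794  -0.      54.8893  90.0271]
1.4417 [0.428  0.2065 0.5103] [0.5033 0.1944 0.3395]
3.2083 [ 0.4627 -0.1762  0.5109] [ 0.5302 -0.2133  0.3401]
```

View pics/w_reader_b.png

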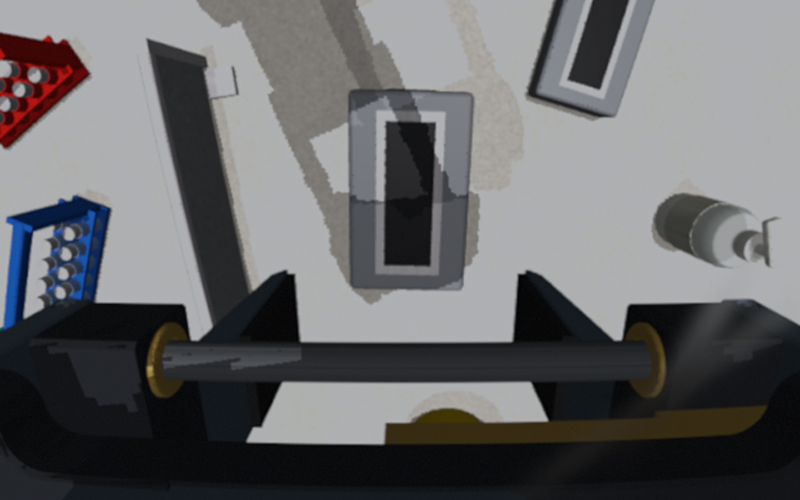

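View pics/w_rack_b.png

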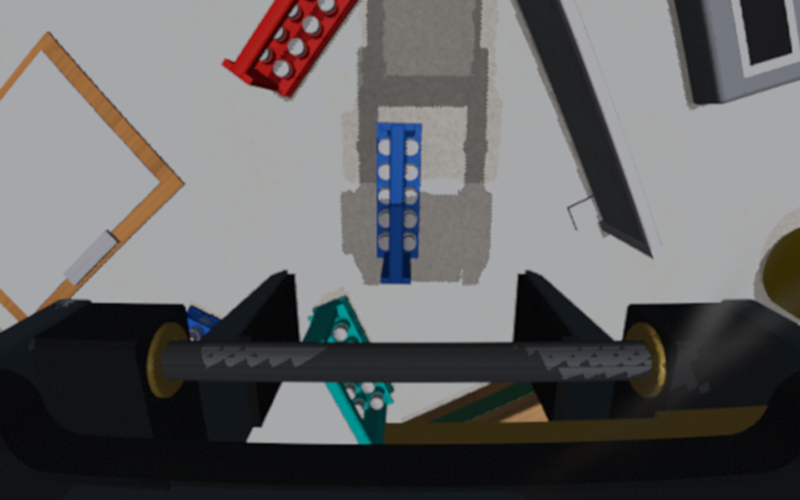

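Run:
```python
from h import *
for nm,n,z,l in [("glass","reader",.06,[(387,122),(436,123),(432,266),(383,264)]),("top","reader",.06,[(349,91),(473,93),(463,290),(350,288)]),
 ("bar","rack",.116,[(398,124),(397.5,282)]),("base","rack",.0,[(377,124),(421,124),(420,258),(377,258)]),("divtop in rack view","rack",.12,[(652,257),(638,257)]),("divtop reader view","reader",.12,[(148,40),(205,57)])]:
    P=proj("wrist",np.array(l)*.8-.1,z,np.load(f"w_{n}.npy"),ctrl.camera_params("wrist"))[:,:2]
    print(nm,P.tolist() and P.round(3).tolist(),P.mean(0),[round(float(yaw(b-a)),1) for a,b in zip(P,P[1:])],np.linalg.norm(np.diff(P,axis=0),axis=1))
```

```text
glass [[0.426, 0.188], [0.433, 0.236], [0.581, 0.213], [0.571, 0.161]] [0.5026 0.1996] [80.8, -8.8, -100.6] [0.0485 0.149  0.0527]
top [[0.391, 0.156], [0.41, 0.275], [0.613, 0.243], [0.593, 0.121]] [0.5017 0.1989] [81.0, -9.0, -99.2] [0.1211 0.2055 0.1236]
bar [[0.462, -0.183], [0.59, -0.252]] [ 0.5258 -0.2176] [-28.4] [0.1459]
base [[0.45, -0.206], [0.473, -0.162], [0.613, -0.236], [0.588, -0.282]] [ 0.5312 -0.2214] [62.0, -27.9, -118.0] [0.0495 0.1577 0.0522]
divtop in rack view [[0.681, -0.026], [0.674, -0.038]] [ 0.6775 -0.0322] [-118.1] [0.014]
divtop reader view [[0.327, -0.0], [0.349, 0.046]] [0.338  0.0231] [64.2] [0.0515]
```

Run:
```python
from h import *
t=61.8; r=R(t)
ctrl.move_l([.528,-.217,.16],.2,ori=r)
print(ctrl.move_l([.528,-.217,.089],.08,contact_N=8))
ctrl.command_gripper(0.0); print(ctrl.current_grip_width(),ctrl.current_tool_pos(),ctrl.current_contact_force())
ctrl.move_l([.528,-.217,.12],.05); ctrl.sleep(.3)
print(ctrl.current_grip_width(),ctrl.current_contact_force(),ctrl.current_wrist_torque(),ctrl.current_t())
ctrl.move_l([.528,-.217,.27],.12); ctrl.sleep(.4)
T=wristT(); i=ctrl.read_camera("wrist"); np.save("w_held.npy",T)
cv2.imwrite("pics/held.png",cv2.resize(i,(800,500),interpolation=cv2.INTER_CUBIC))
cv2.imwrite("pics/sideheld.png",ctrl.read_camera("side"))
print(ctrl.current_tool_pos(),ctrl.current_contact_force(),ctrl.current_t())
```

```text
False
0.15224897814066082 [ 0.5279 -0.2169  0.0889] [-0.6308  0.3828 -2.8053]
0.15037399495848452 [-0.5165  0.7541 -1.4636] [ 0.0903 -0.0591 -0.0403] 7.525
[ 0.528  -0.217   0.2699] [-0.1577 -0.0058 -1.564 ] 9.425
```

View pics/held.png

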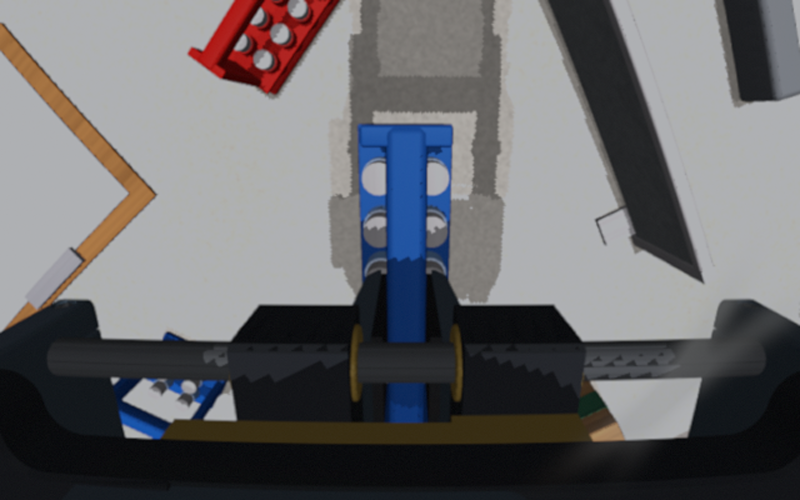

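View pics/sideheld.png

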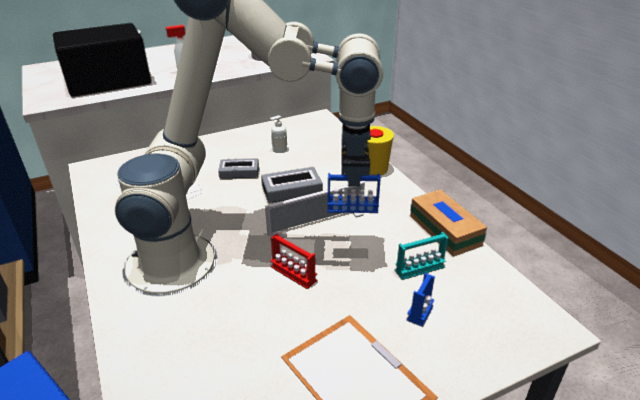

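Run:
```python
from h import *
p=ctrl.current_tool_pos();r=ctrl.current_eef_rot()
T=np.load("w_held.npy")
for l in ([(389,125),(424,125)],[(387,300),(426,300)]):
  P=proj("wrist",np.array(l)*.8-.1,p[2]+.027,T,ctrl.camera_params("wrist")); print((P-p)@r)
```

```text
[[-0.0042 -0.027   0.0759]
 [ 0.0069 -0.027   0.0759]]
[[-0.0055 -0.027   0.0163]
 [ 0.0082 -0.027   0.0163]]
```

Run:
```python
from h import *
r=R(81)
ctrl.move_l([.515,-.15,.275],.08,ori=r)
ctrl.move_l([.5033,.198,.275],.1)
ctrl.sleep(.3); print(ctrl.current_grip_width(),ctrl.current_contact_force(),ctrl.current_t())
print(ctrl.move_l([.5033,.198,.164],.05,contact_N=5)); ctrl.sleep(.6)
print(ctrl.current_tool_pos(),ctrl.current_grip_width(),ctrl.current_contact_force(),ctrl.current_wrist_torque(),ctrl.current_t())
a=ctrl.read_camera("side")[130:230,230:360];b=ctrl.read_camera("scene")[150:290,300:440]
cv2.imwrite("pics/fin.png",np.hstack([cv2.resize(x,(400,400*x.shape[0]//x.shape[1]),interpolation=cv2.INTER_CUBIC)[:300] if 0 else cv2.resize(x,(400,400),interpolation=cv2.INTER_CUBIC) for x in(a,b)]))
```

```text
0.15116680337318922 [ 0.1428  0.6481 -1.5799] 14.3667
False
[0.5033 0.198  0.164 ] 0.14971610373675298 [-0.338   0.5094 -1.4467] [ 0.0947 -0.0257  0.0146] 17.3333
```

View pics/fin.png

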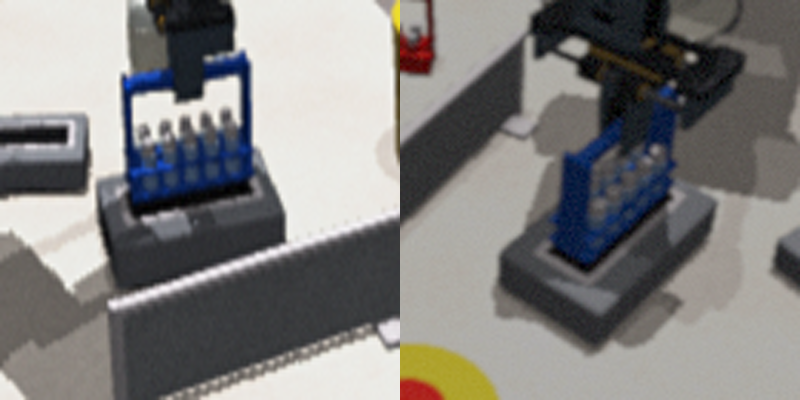

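Run:
```python
from h import *
c=np.array([.5024,.1981]);u=np.array([np.cos(np.radians(-9)),np.sin(np.radians(-9))]);v=np.array([-u[1],u[0]])
for n,l in(("side",[(230+130/400*130,130+208/4),(230+255/400*130,130+188/4)]),("scene",[(300+155*.35,150+243*.35),(300+190*.35,150+263*.35),(300+272*.35,150+208*.35)])):
    P=proj(n,l,.075)[:,:2]; print(n,P,((P-c)@np.c_[u,v]))
```

```text
side [[0.4221 0.1798]
 [0.5685 0.1448]] [[-0.0764 -0.0306]
 [ 0.0737 -0.0423]]
scene [[0.5685 0.1694]
 [0.5746 0.2099]
 [0.4634 0.2444]] [[ 0.0698 -0.018 ]
 [ 0.0695  0.0229]
 [-0.0458  0.0396]]
```

The hand-picked corners disagree with the expected ones by up to 18 mm, so I'll overlay the predicted rack and glass outlines to settle it.

Run:
```python
from h import *
c=np.array([.5024,.1981]);u=np.array([np.cos(np.radians(-9)),np.sin(np.radians(-9))]);v=np.array([-u[1],u[0]])
out=[]
for n,x0,y0,w in(("side",245,135,100),("scene",325,165,100)):
    acc=np.mean([ctrl.read_camera(n).astype(float) for _ in range(4)],0).astype(np.uint8)
    s=4; im=cv2.resize(acc[y0:y0+w,x0:x0+w],None,fx=s,fy=s,interpolation=cv2.INTER_CUBIC)
    p=ctrl.camera_params(n);K=np.array([[p["fx"],0,p["cx"]],[0,p["fy"],p["cy"]],[0,0,1]])
    Ti=np.diag([1,-1,-1,1])@np.linalg.inv(p["pose"])
    for a,b,z,col in((.075,.024,.075,(0,255,0)),(.075,.007,.191,(0,255,0)),(.105,.0625,.06,(0,0,255))):
        X=np.array([[*(c+i*a*u+j*b*v),z] for i,j in((1,1),(1,-1),(-1,-1),(-1,1))])
        q=cv2.projectPoints(X,cv2.Rodrigues(Ti[:3,:3])[0],Ti[:3,3],K,p["D"])[0][:,0]
        cv2.polylines(im,[np.int32((q-[x0,y0]+.5)*s)],True,col,1)
    out.append(im)
cv2.imwrite("pics/ov.png",np.hstack(out))
```

```text
(no output)
```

View pics/ov.png

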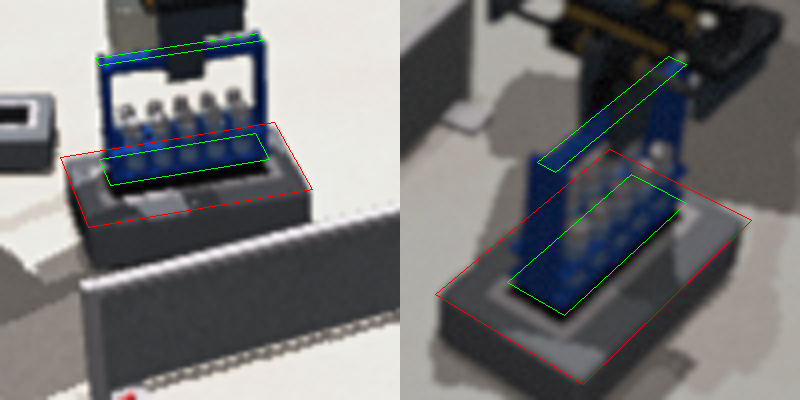

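Run:
```python
from h import *
print(ctrl.current_tool_pos(),ctrl.current_grip_width(),ctrl.current_contact_force(),np.abs(ctrl.current_dq()).max(),ctrl.current_t()); ctrl.sign_off()
```

```text
[0.5033 0.198  0.164 ] 0.15078271975844287 [ 0.19   -0.2196 -2.1525] 0.137031750299456 17.8333
the job is handed in; nothing more can be done
```

I gripped the long blue rack by its handle bar and lifted it. I carried it over the divider with about 60 mm to spare, and handed in while holding it level above the large reader's window. The robot clock read about 17.8 s of the 48 s allowed.

**Last readings:** The tool was where I commanded it, which should put the underside about 15 mm above the glass. The grip was steady on the bar (opening 0.15), the external force was about 2 N, which is the rack's weight, and the joints were almost still. The last wrist torque I read was small.

**Picture check:** In an overlay on both fixed cameras, the rack's top and base matched the predicted pose to within about 1 pixel. The reader's outline was about 1 pixel off in the side view, so centring could be off by 2–3 mm, against the 12 mm allowed.

**Check that disagreed:** Corners I picked by hand from a rough, stretched crop came out up to 18 mm off. The overlay did not bear that out, so I put it down to poor picking and did not correct the pose.

The sign-off gives no verdict. I did not measure whether the short rack or the gel bottle moved, but the moves stayed clear of both.

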